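# Take the stacked lunch tin apart for washing up

## Robot

A 6-joint arm with a two-finger parallel gripper is mounted at the origin on a cart in front of the work surface, level with it; the furniture and walls round the work are solid. World frame = base frame: x ahead of the robot, y to its left, z up, the work surface at z = 0. Lengths are in mm, angles in rad, forces in N, time in s.
With the tool pointing down it reaches from about 350 to 975 mm from the base axis. Payload 7.1 kg.
Tool frame: the origin (TCP) lies at the very end of the fingers, on their centre line; the grasp point (between the pads) lies 19 mm behind it; x points along the fingers, y is the direction in which the jaws open and shut, and the axes are right-handed (so a half turn about x gives the same grasp; the last joint's range is limited). The gripper opens to 88 mm and grips with 3 to 60 N. Pads are 20 mm wide; open, the fingers measure 115 mm over their backs; the gripper's body (75 mm by 178 mm) begins 61 mm behind the grasp point.
Start: joints at [-1.224, 0.423, 1.63, -0, 1.089, -0.019], TCP at [223.577, -583.625, 222.675] pointing down, gripper open.
Joint ranges: [-3, 3], [-0.9, 2.11], [0.09, 2.58], [-1.31, 4.45], [0.11, 2.69], [-2.54, 2.54]. Speed limits (rad/s): [2.39, 2.39, 3.01, 3.14, 3.14, 3.14].

## Interface

Orientations are given as a rotation vector (axis times angle).
In Python, from workcell import ctrl gives the robot as it stands. The module is installed in compiled form; this text tells all that it offers.
- The arm moves only by the tool carry_out, never from a script. Its argument "commands" is a list of rows, each a list of 6 numbers: the shift along the tool's x, y, z in m, then the turn, a rotation vector about the tool's x, y, z in degrees. In form: [[tx, ty, tz, rx, ry, rz], ...]. A call has 1 to 8 rows; each row shifts and turns the pose as measured when the row begins, along the tool's axes as they then stand; what a row does not reach is not made up. A row lasts 1/8 s, in which the tool goes at most 62.5 mm and 10.7 degrees, less where a joint would pass 70% of its speed; a pose out of reach is approached as far as the arm can. A call with a gripper value outside its range is refused whole. "grip" is the closure, from 0 (fully open) to 1 (shut), set as the call begins (left out, the last holds). The fingers move at their own pace and stop on an object; the grip force is fixed at half the most. Time passes only in rows, so rows that do not move let the fingers close. It gives the time, the measured TCP pose, the force and the opening at its end, in the units of the state.
- ctrl.get_obs(): the state, without advancing time (a new reading comes with each control period).
- ctrl.get_image(name): name is "side" or "top" or "wrist"; returns a dict with "pixels" (384x512x3 uint8, blue, green, red), "intrinsics" (3x3 intrinsics, pixels), "rvec" (rotation vector, rad) and "tvec" (3), from world to camera coordinates, as OpenCV has them. Camera axes: x right, y down, z forward; pixel columns grow to the right and rows downward; lengths in mm; the calibration is good to about 2 mm. A picture is of the moment at which its call begins. There is no depth.
- ctrl.close_job(): hands the job in, once; it reports no verdict.
The state is a dict: "t": time; "qpos": joint angles; "qvel": joint speeds; "joint_torque": joint torques, N m; "ee_pos": TCP position; "orientation": TCP orientation; "ft_force": force on the tool from outside, world axes, zero at the start; "moment": the same for the moment, N m; "width": finger opening in mm.
Only numpy, scipy, OpenCV 4.12 (cv2) and the standard library are available. Lean on these libraries where they do the work, as an engineer would, in place of code of your own. Each camera call takes 0.05 s, during which the arm holds its last target. There are 200 camera calls.

## Task

Take the taller of the two steel tins apart for washing up. First lift off its lid and set it on the drying mat, knob up; then lift the inner tin straight out of the base bowl and stand it upright on the mat beside the lid. Leave the base bowl standing where it is, and do not disturb the low steel tin.

Things in the scene. Friction and masses are not known exactly. Their poses are not given: they have to be found in the camera images.
- tin_lid: lid of the taller tin: round steel plate 63 mm across and 5 mm thick, with a plug 48 mm across and 8 mm deep under it that sits loosely in the mouth of the inner tin, and an upright black cylindrical knob in the middle of its top, 18 mm across and 26 mm tall. Origin: centre of the underside of the plug; z points up through the knob. The plate lies 8 to 13 mm and the knob 13 to 39 mm above the origin. 60 g (varies). Off the tin it rests flat on its plug.
- inner_tin: inner tin of the taller tin: plain open steel cylinder, 60 mm outside diameter, 85 mm tall, wall 3 mm. Origin: centre of its underside; z points up. It stands loosely on the floor of the base bowl (4 mm all round) and its upper 49 mm stand out above the bowl's rim; the lid covers its mouth at the start. 150 g (varies).
- base_bowl: base bowl of the taller tin: open round steel bowl, 74 mm outside diameter, 40 mm tall, wall 3 mm, floor 4 mm thick. Loose on the worktop, 400 g. Origin: centre of its underside; z points up.
- drying_mat: grey ribbed drying mat, 180 mm along its x by 280 mm along its y, 6 mm thick, fixed on the worktop. Origin: centre of its underside; its top is flat, 6 mm above the origin. A wall shelf hangs over the worktop behind and to the right of the mat (about 0.5 m up), so swing the arm round close in and keep low over the mat.
- low_tin: the low steel tin, a bystander of the same make with a like lid and knob: 80 mm across, 50 mm tall to the top of its lid, 76 mm with its knob (the taller tin is 120 mm with its knob). Loose. Origin: centre of its underside. The two tins may stand in either order.

How it is judged:
By the outcome, as a careful person would: the job done as asked, in the order asked, and still so for the second after the job is handed in, with the robot touching nothing.
It also fails if it takes over 64 s, if anything falls off the work surface, if the arm or the gripper's body presses on something with over 40 N, if the wrist force passes 120 N, or if a joint passes its speed limit or range.

## Working session

There is one attempt and no reset: what is moved stays moved. The work goes in short steps, Python scripts to look and compute and a tool call to move; the robot and the scene stay as the last step left them, time stands still between calls to the robot, and variables do not carry over. Pictures are saved under pics/ and viewed, about 8 in all and at most 12, crops included, and the job is handed in when it is done.

Besides the shell and the picture viewer there is one more tool, called after "Request:" as name([rows], argument=value, ...), one row to a line, values as JSON. carry_out: Moves the arm, as the interface text tells. Its arguments: {"type":"object","properties":{"commands":{"type":"array"},"grip":{"type":"number"}},"required":["commands"]}

```bash
mkdir -p pics; cat > h.py <<'E'
import numpy as np, cv2
from workcell import ctrl
def img(n):
    d=ctrl.get_image(n); R=cv2.Rodrigues(np.array(d["rvec"],float))[0]; t=np.array(d["tvec"],float).ravel()
    return np.array(d["pixels"]),np.array(d["intrinsics"],float),R,t
def ray(c,uv,z):
    _,K,R,t=c; d=R.T@np.linalg.inv(K)@np.array([uv[0],uv[1],1.]); o=-R.T@t
    return o+d*(z-o[2])/d[2]
def proj(c,p):
    _,K,R,t=c; q=K@(R@np.array(p,float)+t); return q[:2]/q[2]
def tool(): 
    o=ctrl.get_obs(); return np.array(o["ee_pos"]),cv2.Rodrigues(np.array(o["orientation"],float))[0],o
E
python3 - <<'E'
from h import *
a=img("top");b=img("side");w=img("wrist")
cv2.imwrite("pics/1.png",np.hstack([cv2.resize(a[0],(400,300)),cv2.resize(b[0],(400,300))]))
cv2.imwrite("pics/1t.png",a[0]);cv2.imwrite("pics/1s.png",b[0]);cv2.imwrite("pics/1w.png",w[0])
for c in (a,b,w): print(-c[2].T@c[3],c[2][2])
p,R,o=tool();print(p,R,o["ft_force"],o["width"],o["t"])
E
```

```text
[ 272.23591533  142.66725397 1015.36997954] [ 0.20520972  0.03232267 -0.97818414]
[ 10.4485107  877.81934115 662.15745337] [ 0.45401584 -0.70204947 -0.54863117]
[ 300.79054703 -554.05291659  383.09077943] [-0.27618138 -0.10484366 -0.9553699 ]
[ 223.43906982 -583.24703832  222.08467126] [[-4.19325826e-04  3.57725405e-01 -9.33826728e-01]
 [ 1.07894963e-03 -9.33826105e-01 -3.57725651e-01]
 [-9.99999330e-01 -1.15755561e-03  5.60970761e-06]] [ 0.07921559 -0.30776982 -0.08913144] 87.5836070991517 0.15
```

View pics/1t.png

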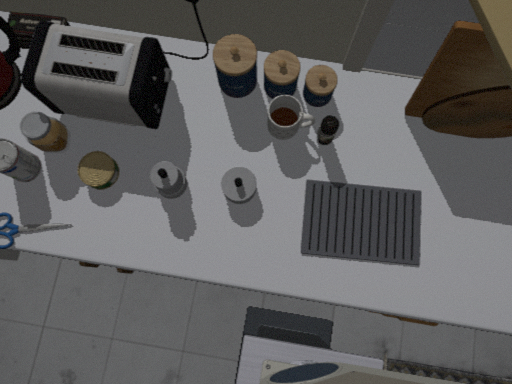

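View pics/1s.png

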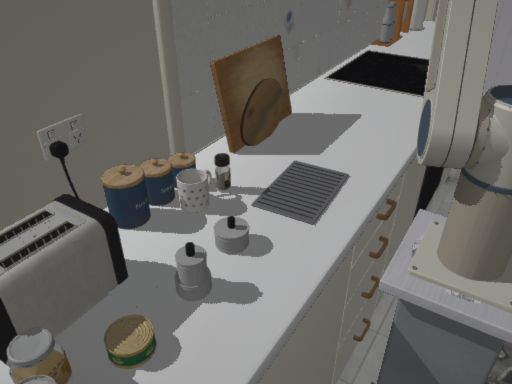

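The taller tin is the left one in the top view, with its knob at about (162,173) in top and (190,249) in side. The low tin's knob is at (239,182) in top. The mat corners in top are about (307,182), (421,189), (418,264) and (302,255).

```bash
python3 - <<'E'
from h import *
a=img("top");b=img("side")
def blob(c,x0,y0,x1,y1):
    m=(c[0][y0:y1,x0:x1].max(2)<60).astype(np.uint8)
    n,l,s,ce=cv2.connectedComponentsWithStats(m)
    for i in range(1,n):
        if s[i,4]>15: print(s[i]+[x0,y0,0,0,0],ce[i]+[x0,y0])
    i=1+s[1:,4].argmax(); return ce[i]+[x0,y0]
def tri(u,v):
    A=[];B=[]
    for c,p in((a,u),(b,v)):
        o=-c[2].T@c[3]; d=ray(c,p,0)-o; d/=np.linalg.norm(d); P=np.eye(3)-np.outer(d,d);A.append(P);B.append(P@o)
    return np.linalg.solve(sum(A),sum(B))
k=blob(a,145,160,185,190);ks=blob(b,180,238,200,262)
l=blob(a,225,170,252,200);ls=blob(b,222,212,242,232)
print("tall",tri(k,ks),ray(a,k,107),ray(b,ks,107)); print("low",tri(l,ls),ray(a,l,63),ray(b,ls,63))
for p in [(307,182),(421,189),(418,264),(302,255)]: print(ray(a,p,6).round())
m=(cv2.cvtColor(a[0],cv2.COLOR_BGR2GRAY)<110).astype(np.uint8); m[:175]=0;m[275:]=0;m[:,:290]=0;m[:,435:]=0
m=cv2.morphologyEx(m,cv2.MORPH_CLOSE,np.ones((9,9)))
cs=max(cv2.findContours(m,0,1)[0],key=cv2.contourArea);r=cv2.minAreaRect(cs)
print(ray(a,r[0],6),[ray(a,q,6).round() for q in cv2.boxPoints(r)])
E
```

```text
[158 169  10  10  74] [162.25675676 173.27027027]
[158 173  27  17 138] [176.43478261 184.29710145]
[186 243   9  14 108] [189.77777778 249.4537037 ]
[235 178   8   9  59] [238.13559322 182.08474576]
[228 216   7  13  79] [231.05063291 221.98734177]
tall [467.33195425 371.63793487  85.64366185] [448.15278854 357.44497091 107.        ] [467.7090723  394.24339329 107.        ]
low [485.51119234 229.76594715  63.19317138] [485.28019217 229.65157573  63.        ] [485.97824484 229.60761354  63.        ]
[526.  70.   6.]
[ 555. -205.    6.]
[ 375. -214.    6.]
[350.  56.   6.]
[458.20734102 -74.27559159   6.        ] [array([349.,  64.,   6.]), array([553.,  74.,   6.]), array([ 571., -218.,    6.]), array([ 368., -216.,    6.])]
```

```bash
cat >> h.py <<'E'
def go(p,az):
    """tool-frame shift (m) and turn about tool x (deg) to TCP p, jaws along azimuth az (deg), pointing down"""
    q,R,o=tool(); c,s=np.cos(np.radians(az)),np.sin(np.radians(az))
    T=np.array([[0,0,-1.],[0,0,0],[0,0,0]]); x=np.array([0,0,-1.]);y=np.array([c,s,0]);T=np.stack([x,y,np.cross(x,y)],1)
    print("shift",(R.T@(np.array(p)-q)/1000).round(4),"rot",np.degrees(cv2.Rodrigues(R.T@T)[0].ravel()).round(1),"at",q.round(1),"az",np.degrees(np.arctan2(R[1,1],R[0,1])).round(1),"w",round(o["width"],1),"F",np.round(o["ft_force"],1),"t",round(o["t"],2),"q",np.round(o["qpos"],2))
E
python3 - <<'E'
from h import *
a=img("top");b=img("side")
print(ray(a,(162.3,173.3),107),ray(b,(189.8,249.5),107))
# bowl rim outer ellipse approx
for n,p in {"toaster low right":(152,124),"toaster bl":(48,100)}.items(): print(n,ray(a,p,0).round(),ray(a,p,180).round())
print(ray(a,(98,170),40).round(),ray(a,(270,113),90).round())
go((450,350,220),38)
E
```

```text
[467.22687138 393.10891371 107.        ] [467.58319677 394.32797516 107.        ]
toaster low right [611. 475.   0.] [551. 416. 180.]
toaster bl [630. 750.   0.] [567. 642. 180.]
[464. 563.  40.] [652. 184.  90.]
shift [ 0.0028 -0.7908 -0.5454] rot [-107.   -0.    0.] at [ 223.5 -583.5  222.5] az -69.0 w 87.9 F [-0.2 -0.4 -0.3] t 0.35 q [-1.22  0.42  1.63 -0.    1.09 -0.02]
```

Request:
carry_out([
  [0, -0.06, 0, 0, 0, 0],
  [0, -0.06, 0, 0, 0, 0],
  [0, -0.06, 0, 0, 0, 0],
  [0, -0.004, -0.06, -8, 0, 0],
  [0, -0.004, -0.06, -8, 0, 0],
  [0, -0.004, -0.06, -8, 0, 0],
])

```text
t: 1.1
ee_pos: [308.1, -313.9, 222.0]
orientation: [1.759, 0.727, -1.758]
ft_force: [-0.2, -1.1, -0.5]
width: 87.7
```

Request:
carry_out([
  [0, -0.004, -0.06, -8, 0, 0],
  [0, -0.004, -0.06, -8, 0, 0],
  [0, -0.004, -0.06, -8, 0, 0],
  [0, -0.004, -0.06, -8, 0, 0],
  [0, -0.004, -0.06, -8, 0, 0],
  [0, -0.004, -0.06, -8, 0, 0],
  [0, -0.004, -0.06, -8, 0, 0],
  [0, -0.004, -0.06, -8, 0, 0],
])

```text
t: 2.1
ee_pos: [412.3, 145.1, 223.1]
orientation: [0.934, 1.349, -0.928]
ft_force: [1.1, 0.6, -0.2]
width: 87.6
```

```bash
python3 - <<'E'
from h import *
go((467,394,220),90)
E
```

```text
shift [ 0.0027  0.1409 -0.2124] rot [-68.8   0.7  -0.2] at [412.3 145.1 223.1] az 21.2 w 87.6 F [ 1.1  0.6 -0.2] t 2.1 q [ 0.32  0.14  2.03 -0.01  0.96 -0.05]
```

Request:
carry_out([
  [0, 0.028, -0.042, 0, 0, 0],
  [0, 0.028, -0.042, 0, 0, 0],
  [0, 0.028, -0.042, 0, 0, 0],
  [0, 0.028, -0.042, 0, 0, 0],
  [0, 0.024, -0.037, 0, 0, 0],
  [0, 0, 0, -10, 0, 0],
  [0, 0, 0, -10, 0, 0],
  [0, 0, 0, -10, 0, 0],
])

```text
t: 3.1
ee_pos: [462.7, 399.4, 223.0]
orientation: [0.511, 1.496, -0.508]
ft_force: [-0.1, -0.8, -0.1]
width: 88.0
```

Request:
carry_out([
  [0, 0, 0, -10, 0, 0],
  [0, 0, 0, -10, 0, 0],
  [0, 0, 0, -10, 0, 0],
  [0, 0, 0, -9, 0, 0],
  [0, 0, 0, 0, 0, 0],
  [0, 0, 0, 0, 0, 0],
])

```text
t: 3.85
ee_pos: [462.4, 399.6, 222.8]
orientation: [-0.04, 1.557, 0.035]
ft_force: [0.3, -0.9, -0.9]
width: 87.7
```

```bash
python3 - <<'E'
from h import *
go((467,394,97),90)
w=img("wrist"); print(proj(w,(467,394,120)),proj(w,(467,394,94)),-w[2].T@w[3]); cv2.imwrite("pics/2.png",w[0])
E
```

```text
shift [ 0.1259 -0.0053  0.0026] rot [2.8 0.8 0.2] at [462.4 399.6 222.8] az 92.8 w 87.7 F [ 0.3 -0.9 -0.9] t 3.85 q [ 0.7   0.4   1.67 -0.01  1.07 -0.91]
[254.20024591 191.53490502] [254.75463677 183.89203809] [379.85344186 396.23906446 382.78795695]
```

View pics/2.png

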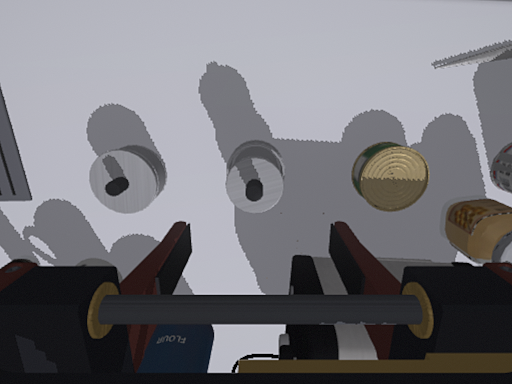

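The wrist view shows the tall tin's knob at (254,188), where I predicted it. The low tin is left of it, and the jaws straddle the tall tin clear of everything. I'll descend onto the knob.

Request:
carry_out([
  [0, -0.005, 0.003, 2.8, 0.8, 0.2],
  [0, 0, 0, 0, 0, 0],
  [0.04, 0, 0, 0, 0, 0],
  [0.04, 0, 0, 0, 0, 0],
  [0.025, 0, 0, 0, 0, 0],
  [0, 0, 0, 0, 0, 0],
])

```text
t: 4.65
ee_pos: [467.4, 394.8, 116.4]
orientation: [0.01, 1.57, -0.006]
ft_force: [-0.0, 0.2, -0.1]
width: 87.8
```

```bash
python3 - <<'E'
from h import *
go((467,394,98),90)
E
```

```text
shift [ 0.0184 -0.0008 -0.0004] rot [-0.6  0.  -0.1] at [467.4 394.8 116.4] az 89.4 w 87.8 F [-0.   0.2 -0.1] t 4.65 q [ 0.68  0.54  1.73  0.    0.87 -0.88]
```

Request:
carry_out([
  [0.018, -0.001, 0, 0, 0, 0],
  [0, 0, 0, 0, 0, 0],
])

```text
t: 4.9
ee_pos: [468.3, 394.3, 98.9]
orientation: [0.012, 1.568, -0.005]
ft_force: [-0.4, -0.4, -0.6]
width: 87.9
```

Request:
carry_out([
  [0, 0, 0, 0, 0, 0],
  [0, 0, 0, 0, 0, 0],
  [0, 0, 0, 0, 0, 0],
  [0, 0, 0, 0, 0, 0],
  [0, 0, 0, 0, 0, 0],
  [0, 0, 0, 0, 0, 0],
  [0, 0, 0, 0, 0, 0],
  [0, 0, 0, 0, 0, 0],
], grip=1)

```text
t: 5.9
ee_pos: [469.6, 395.4, 101.5]
orientation: [0.014, 1.565, -0.003]
ft_force: [0.1, -0.5, 0.5]
width: 17.2
```

Request:
carry_out([
  [-0.01, 0, 0, 0, 0, 0],
  [-0.02, 0, 0, 0, 0, 0],
  [-0.04, 0, 0, 0, 0, 0],
  [-0.04, 0, 0, 0, 0, 0],
  [0, 0, 0, 0, 0, 0],
])

```text
t: 6.52
ee_pos: [468.8, 394.6, 216.2]
orientation: [0.014, 1.565, -0.004]
ft_force: [0.2, -0.1, -0.7]
width: 17.0
```

```bash
python3 - <<'E'
from h import *
a=img("top");b=img("side");go((467,394,200),90)
cv2.imwrite("pics/3.png",np.hstack([cv2.resize(a[0][100:260,100:300],None,fx=2,fy=2),cv2.resize(b[0][180:340,100:300],None,fx=2,fy=2)]))
E
```

```text
shift [ 0.0126  0.0008 -0.0001] rot [-0.6  0.  -0.1] at [467.1 393.2 212.6] az 89.4 w 17.2 F [ 0.8 -0.1  0. ] t 6.62 q [ 0.68  0.41  1.67  0.    1.05 -0.88]
```

View pics/3.png

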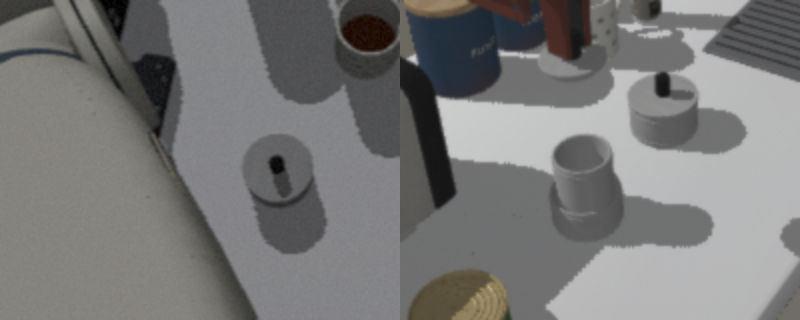

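The lid hangs level from the jaws in the side view, and the inner tin stands open in its bowl. I'll carry the lid along -y to the mat.

Request:
carry_out([
  [0, -0.06, 0, 0, 0, 0],
  [0.01, -0.06, 0, 0, 0, 0],
  [0.01, -0.06, 0, 0, 0, 0],
  [0.01, -0.06, 0, 0, 0, 0],
  [0.01, -0.06, 0, 0, 0, 0],
  [0.01, -0.06, 0, 0, 0, 0],
  [0, -0.06, 0, 0, 0, 0],
  [0, -0.06, 0, 0, 0, 0],
])

```text
t: 7.62
ee_pos: [454.5, -96.0, 149.7]
orientation: [0.002, 1.588, -0.001]
ft_force: [0.8, 0.4, -0.8]
width: 16.6
```

```bash
python3 - <<'E'
from h import *
go((460,-135,60),90)
E
```

```text
shift [ 0.0896 -0.039   0.0071] rot [-0.1 -1.  -0. ] at [454.5 -96.  149.7] az 89.9 w 16.6 F [ 0.8  0.4 -0.8] t 7.62 q [-0.23  0.31  2.02 -0.    0.83 -1.8 ]
```

Request:
carry_out([
  [0, -0.039, 0.006, 0, -1, 0],
  [0, 0, 0, 0, 0, 0],
  [0.045, 0, 0, 0, 0, 0],
  [0.04, 0, 0, 0, 0, 0],
  [0, 0, 0, 0, 0, 0],
])

```text
t: 8.25
ee_pos: [455.1, -136.8, 57.9]
orientation: [0.01, 1.579, -0.004]
ft_force: [-0.6, 1.1, -0.4]
width: 17.0
```

```bash
python3 - <<'E'
from h import *
go((460,-135,30),90)
b=img("side"); p=proj(b,(460,-135,30)); print(p)
x,y=p.astype(int); cv2.imwrite("pics/4.png",cv2.resize(b[0][max(y-80,0):y+70,x-100:x+100],None,fx=3,fy=3))
E
```

```text
shift [0.0279 0.0017 0.0051] rot [-0.5 -0.5 -0.2] at [ 455.1 -136.8   57.9] az 89.5 w 17.0 F [-0.6  1.1 -0.4] t 8.25 q [-0.32  0.49  2.04  0.    0.62 -1.88]
[310.84678496 170.48968035]
```

View pics/4.png

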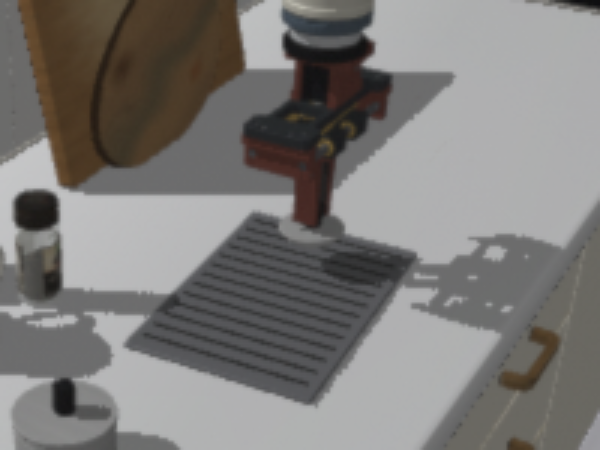

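The lid hangs over the mat's far end, well inside its edges. I'll lower it gently.

Request:
carry_out([
  [0.014, 0.001, 0.004, 0, 0, 0],
  [0.014, 0, 0, 0, 0, 0],
  [0, 0, 0, 0, 0, 0],
])

```text
t: 8.68
ee_pos: [462.3, -135.5, 32.1]
orientation: [0.007, 1.573, -0.004]
ft_force: [-0.1, 0.5, -0.5]
width: 17.3
```

Request:
carry_out([
  [0.003, 0, 0, 0, 0, 0],
  [0, 0, 0, 0, 0, 0],
])

```text
t: 8.93
ee_pos: [462.7, -135.6, 29.4]
orientation: [0.007, 1.572, -0.004]
ft_force: [-0.3, -0.3, -0.4]
width: 17.5
```

Request:
carry_out([
  [0.003, 0, 0, 0, 0, 0],
  [0, 0, 0, 0, 0, 0],
])

```text
t: 9.18
ee_pos: [463.1, -135.9, 26.7]
orientation: [0.007, 1.571, -0.005]
ft_force: [-0.1, -0.5, -1.6]
width: 17.4
```

Request:
carry_out([
  [0.002, 0, 0, 0, 0, 0],
  [0, 0, 0, 0, 0, 0],
])

```text
t: 9.43
ee_pos: [463.4, -136.1, 26.6]
orientation: [0.007, 1.57, -0.005]
ft_force: [0.1, -0.2, -0.2]
width: 17.2
```

Request:
carry_out([
  [0.002, 0, 0, 0, 0, 0],
  [0, 0, 0, 0, 0, 0],
])

```text
t: 9.68
ee_pos: [463.7, -136.2, 26.4]
orientation: [0.007, 1.57, -0.006]
ft_force: [0.3, -0.1, -0.4]
width: 17.1
```

Request:
carry_out([
  [0.002, 0, 0, 0, 0, 0],
  [0, 0, 0, 0, 0, 0],
])

```text
t: 9.93
ee_pos: [464.1, -136.3, 26.2]
orientation: [0.006, 1.569, -0.006]
ft_force: [-0.7, -1.0, -0.1]
width: 17.0
```

Request:
carry_out([
  [0.003, 0, 0, 0, 0, 0],
])

```text
t: 10.05
ee_pos: [464.9, -136.4, 24.8]
orientation: [0.007, 1.567, -0.006]
ft_force: [-7.0, 4.6, 39.4]
width: 17.3
```

```bash
python3 - <<'E'
from h import *
go((460,-135,23),90)
b=img("side"); go((460,-135,23),90); cv2.imwrite("pics/5.png",cv2.resize(b[0][130:210,260:360],None,fx=6,fy=6))
E
```

```text
shift [ 0.0018  0.0013 -0.0049] rot [-0.5  0.2 -0. ] at [ 464.9 -136.4   24.8] az 89.5 w 17.3 F [-7.   4.6 39.4] t 10.05 q [-0.31  0.56  2.04  0.    0.54 -1.88]
shift [ 0.0016  0.0013 -0.005 ] rot [-0.5  0.2 -0. ] at [ 465.  -136.4   24.7] az 89.5 w 17.2 F [-4.6  3.4 25.9] t 10.1 q [-0.31  0.56  2.04  0.    0.54 -1.88]
```

View pics/5.png

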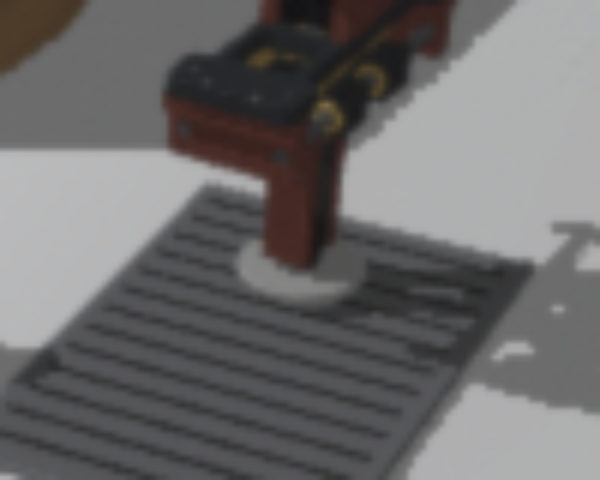

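The force shows the lid is seated on the mat and flat. I'll relax and release it, then rise.

Request:
carry_out([
  [-0.001, 0, 0, 0, 0, 0],
  [0, 0, 0, 0, 0, 0],
])

```text
t: 10.35
ee_pos: [465.2, -136.4, 25.6]
orientation: [0.006, 1.566, -0.006]
ft_force: [-0.8, -0.2, -0.1]
width: 17.3
```

Request:
carry_out([
  [0, 0, 0, 0, 0, 0],
  [0, 0, 0, 0, 0, 0],
  [0, 0, 0, 0, 0, 0],
  [0, 0, 0, 0, 0, 0],
  [0, 0, 0, 0, 0, 0],
  [0, 0, 0, 0, 0, 0],
  [0, 0, 0, 0, 0, 0],
], grip=0)

```text
t: 11.22
ee_pos: [464.7, -136.3, 24.6]
orientation: [0.007, 1.568, -0.006]
ft_force: [0.3, -0.6, -0.1]
width: 84.0
```

Request:
carry_out([
  [-0.01, 0, 0, 0, 0, 0],
  [-0.04, 0, 0, 0, 0, 0],
  [-0.06, 0, 0, 0, 0, 0],
  [-0.04, 0, 0, 0, 0, 0],
  [0, 0, 0, 0, 0, 0],
])

```text
t: 11.85
ee_pos: [464.3, -136.4, 181.2]
orientation: [0.007, 1.568, -0.006]
ft_force: [0.3, -0.2, -0.4]
width: 87.8
```

```bash
python3 - <<'E'
from h import *
a=img("top");b=img("side")
go((467,394,200),90)
# lid: bright blob on mat
m=(a[0].min(2)>110).astype(np.uint8);x,y=proj(a,(460,-135,20)).astype(int);print(x,y)
s=b[0];cv2.imwrite("pics/6.png",np.hstack([cv2.resize(a[0][150:290,90:440],None,fx=1.6,fy=1.6),cv2.resize(s[130:210,260:360],(224,224))]))
E
```

```text
shift [-2.070e-02  5.298e-01  3.000e-04] rot [-0.5 -0.1 -0.1] at [ 462.4 -135.8  178.2] az 89.5 w 87.7 F [-0.  -0.2 -0.4] t 11.95 q [-0.31  0.28  1.97  0.    0.89 -1.87]
389 221
```

View pics/6.png

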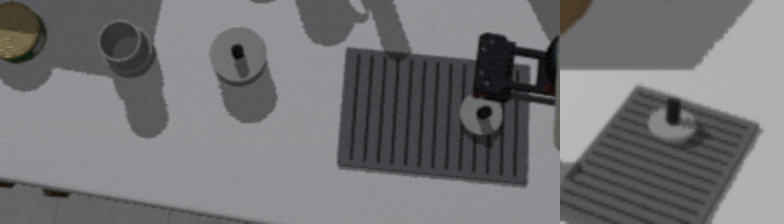

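The lid sits on the mat with its knob up, in both views. I'll return to the tin now.

Request:
carry_out([
  [-0.02, 0.06, 0, 0, 0, 0],
  [0, 0.06, 0, 0, 0, 0],
  [0, 0.06, 0, 0, 0, 0],
  [0, 0.06, 0, 0, 0, 0],
  [0, 0.06, 0, 0, 0, 0],
  [0, 0.06, 0, 0, 0, 0],
  [0, 0.06, 0, 0, 0, 0],
  [0, 0.06, 0, 0, 0, 0],
])

```text
t: 12.95
ee_pos: [461.3, 351.9, 185.9]
orientation: [0.01, 1.593, -0.017]
ft_force: [0.9, 0.2, 0.3]
width: 87.9
```

Request:
carry_out([
  [0, 0.03, 0, 0, 0, 0],
  [0, 0, 0, 0, 0, 0],
])

```text
t: 13.2
ee_pos: [459.3, 385.4, 181.0]
orientation: [0.003, 1.598, -0.016]
ft_force: [-0.3, -0.5, 0.2]
width: 87.9
```

```bash
python3 - <<'E'
from h import *
go((467,394,200),90)
w=img("wrist")
p=proj(w,(467,394,89));print(p, proj(w,(497,394,89)),proj(w,(467,424,89)),proj(w,(437,394,89)),proj(w,(467,364,89)))
x,y=p.astype(int);print(x,y);cv2.imwrite("pics/7.png",cv2.resize(w[0][max(0,y-70):y+70,x-80:x+80],None,fx=4,fy=4))
E
```

```text
shift [-0.0192  0.0085  0.0071] rot [-0.7 -1.5  0.5] at [459.3 385.4 181. ] az 89.3 w 87.9 F [-0.3 -0.5  0.2] t 13.2 q [ 0.67  0.45  1.7   0.01  1.02 -0.89]
[269.57295386 202.25862931] [269.62298378 231.38549535] [301.1761961  202.01655777] [269.51980285 171.31469819] [238.04950248 202.50008967]
269 202
```

View pics/7.png

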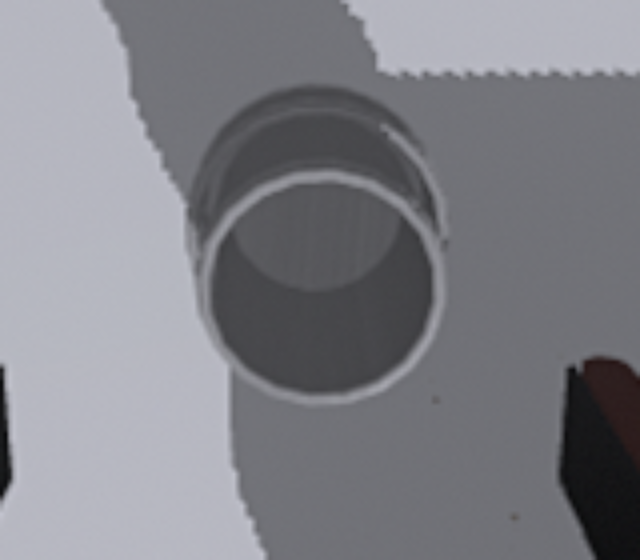

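The tin rim centre is at about (269.6,203.7), 1–2 px from the prediction, so the tin is at (468.5,394). I'll level the tool and descend.

Request:
carry_out([
  [0, 0.0085, 0.009, -0.7, -1.5, 0.5],
  [0, 0, 0, 0, 0, 0],
  [0.02, 0, 0, 0, 0, 0],
  [0, 0, 0, 0, 0, 0],
])

```text
t: 13.75
ee_pos: [468.9, 388.2, 159.2]
orientation: [0.001, 1.573, -0.005]
ft_force: [0.1, -0.8, 0.2]
width: 87.7
```

```bash
python3 - <<'E'
from h import *
go((468,394,51),90)
E
```

```text
shift [ 0.1081  0.0061 -0.0007] rot [-0.2 -0.1  0.1] at [468.9 388.2 159.2] az 89.8 w 87.7 F [ 0.1 -0.8  0.2] t 13.75 q [ 0.67  0.48  1.71 -0.    0.96 -0.89]
```

Request:
carry_out([
  [0.02, 0.006, 0, 0, 0, 0],
  [0, 0, 0, 0, 0, 0],
  [0, 0, 0, 0, 0, 0],
])

```text
t: 14.12
ee_pos: [469.8, 394.2, 139.1]
orientation: [0.003, 1.571, -0.005]
ft_force: [0.6, -0.8, 0.4]
width: 87.5
```

```bash
python3 - <<'E'
from h import *
for i in range(3):
  w=img("wrist"); go((468.5,394,51),90)
a=proj(w,(468.5,394,89)); print(a)
g=cv2.cvtColor(w[0],cv2.COLOR_BGR2GRAY)
c=cv2.HoughCircles(cv2.medianBlur(g,3),cv2.HOUGH_GRADIENT,1,40,param1=80,param2=25,minRadius=25,maxRadius=50); print(c)
E
```

```text
shift [ 0.088   0.0001 -0.0011] rot [-0.3 -0.   0.1] at [469.6 394.  139. ] az 89.7 w 87.9 F [ 0.4 -0.2 -0.1] t 14.18 q [ 0.68  0.51  1.71 -0.    0.92 -0.89]
shift [ 0.0881  0.0001 -0.0011] rot [-0.3 -0.   0.1] at [469.6 394.1 139.1] az 89.7 w 88.2 F [-0.8  0.   0.7] t 14.22 q [ 0.68  0.51  1.71 -0.    0.92 -0.89]
shift [ 0.0882  0.     -0.0012] rot [-0.3 -0.   0.1] at [469.7 394.1 139.2] az 89.7 w 88.2 F [0.5 0.4 0.9] t 14.28 q [ 0.68  0.51  1.71 -0.    0.92 -0.89]
[259.58652073 206.60128413]
[[[257.5 206.5  34.9]
  [433.5 180.5  48.3]
  [ 94.5 201.5  47.2]]]
```

Request:
carry_out([
  [0.03, -0.001, -0.001, 0, 0, 0],
  [0.03, 0, 0, 0, 0, 0],
  [0.025, 0, 0, 0, 0, 0],
  [0, 0, 0, 0, 0, 0],
  [0, 0, 0, 0, 0, 0],
])

```text
t: 14.9
ee_pos: [470.8, 394.9, 55.7]
orientation: [0.006, 1.566, -0.002]
ft_force: [-0.5, -0.1, 0.0]
width: 87.9
```

```bash
python3 - <<'E'
from h import *
go((468,393,51),90)
E
```

```text
shift [ 0.0047 -0.0019 -0.0029] rot [-0.3  0.3 -0.1] at [470.8 394.9  55.7] az 89.7 w 87.9 F [-0.5 -0.1  0. ] t 14.9 q [ 0.68  0.63  1.74 -0.    0.76 -0.89]
```

Request:
carry_out([
  [0.003, -0.002, -0.003, 0, 0.3, 0],
  [0, 0, 0, 0, 0, 0],
])

```text
t: 15.15
ee_pos: [468.6, 393.6, 54.6]
orientation: [0.007, 1.57, -0.0]
ft_force: [0.0, 0.0, -0.1]
width: 88.1
```

Request:
carry_out([
  [0, 0, 0, 0, 0, 0],
  [0, 0, 0, 0, 0, 0],
  [0, 0, 0, 0, 0, 0],
  [0, 0, 0, 0, 0, 0],
  [0, 0, 0, 0, 0, 0],
], grip=1)

```text
t: 15.78
ee_pos: [469.1, 393.9, 55.7]
orientation: [0.008, 1.568, 0.0]
ft_force: [0.2, -0.5, -0.0]
width: 60.5
```

Gripped at 60.5 mm. I'll lift straight up gently.

Request:
carry_out([
  [-0.008, 0, 0, 0, 0, 0],
  [-0.012, 0, 0, 0, 0, 0],
  [0, 0, 0, 0, 0, 0],
])

```text
t: 16.15
ee_pos: [468.8, 393.7, 76.9]
orientation: [0.008, 1.569, 0.0]
ft_force: [0.5, -0.8, -1.0]
width: 60.2
```

```bash
python3 - <<'E'
from h import *
go((468.5,393.5,160),90)
E
```

```text
shift [-0.0831  0.0002 -0.0002] rot [-0.3  0.1 -0.3] at [468.8 393.7  76.9] az 89.7 w 60.2 F [ 0.5 -0.8 -1. ] t 16.15 q [ 0.68  0.59  1.74  0.    0.8  -0.89]
```

Request:
carry_out([
  [-0.015, 0, 0, 0, 0, 0],
  [-0.02, 0, 0, 0, 0, 0],
  [-0.025, 0, 0, 0, 0, 0],
  [-0.025, 0, 0, 0, 0, 0],
  [0, 0, 0, 0, 0, 0],
])

```text
t: 16.77
ee_pos: [468.7, 393.3, 167.5]
orientation: [0.009, 1.568, 0.001]
ft_force: [-0.0, -1.0, -1.3]
width: 60.4
```

```bash
python3 - <<'E'
from h import *
b=img("side");go((455,-15,160),90)
cv2.imwrite("pics/8.png",cv2.resize(b[0][180:340,100:300],None,fx=3,fy=3))
E
```

```text
shift [ 0.0044 -0.4079 -0.0111] rot [-0.3  0.1 -0.3] at [468.1 392.8 166.2] az 89.7 w 60.3 F [-0.3  0.3 -1.3] t 16.82 q [ 0.68  0.47  1.71  0.    0.96 -0.89]
```

View pics/8.png

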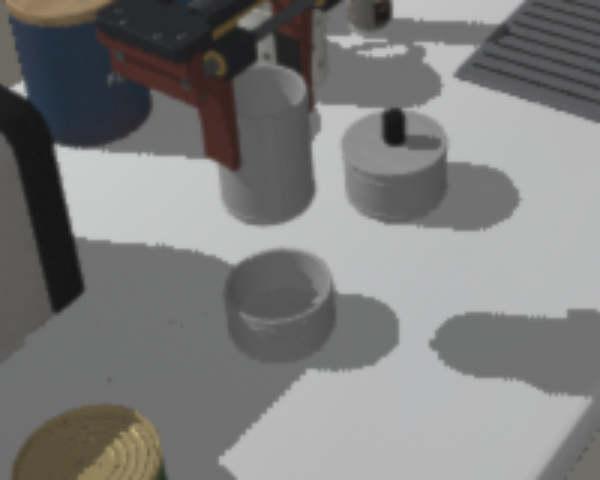

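The tin is out and upright, and the bowl is undisturbed. I'll carry the tin over to the mat, a bit higher to clear the low tin.

Request:
carry_out([
  [-0.02, -0.05, 0, 0, 0, 0],
  [-0.003, -0.058, -0.001, 0, 0, 0],
  [-0.003, -0.058, -0.001, 0, 0, 0],
  [-0.003, -0.058, -0.001, 0, 0, 0],
  [-0.003, -0.058, 0, 0, 0, 0],
  [-0.003, -0.058, 0, 0, 0, 0],
  [0, -0.04, 0, 0, 0, 0],
  [0, 0, 0, 0, 0, 0],
])

```text
t: 17.82
ee_pos: [458.7, 1.2, 193.3]
orientation: [0.003, 1.579, -0.001]
ft_force: [0.3, 0.1, -1.9]
width: 60.0
```

```bash
python3 - <<'E'
from h import *
go((455,-15,64),90)
E
```

```text
shift [ 0.1293 -0.0165 -0.0026] rot [-0.1 -0.5 -0.1] at [458.7   1.2 193.3] az 89.9 w 60.0 F [ 0.3  0.1 -1.9] t 17.82 q [-0.02  0.22  2.01  0.    0.92 -1.59]
```

Request:
carry_out([
  [0, -0.0165, -0.003, 0, -0.5, 0],
  [0, 0, 0, 0, 0, 0],
  [0.04, 0, 0, 0, 0, 0],
  [0.04, 0, 0, 0, 0, 0],
  [0.035, 0, 0, 0, 0, 0],
  [0, 0, 0, 0, 0, 0],
  [0, 0, 0, 0, 0, 0],
])

```text
t: 18.7
ee_pos: [456.4, -9.6, 74.2]
orientation: [0.003, 1.571, 0.003]
ft_force: [-0.9, -0.4, -0.6]
width: 60.2
```

```bash
python3 - <<'E'
from h import *
b=img("side");go((455,-15,57),90)
x,y=proj(b,(455,-15,45)).astype(int);cv2.imwrite("pics/9.png",cv2.resize(b[0][y-80:y+60,x-90:x+90],None,fx=3.5,fy=3.5))
E
```

```text
shift [ 0.0173 -0.0054 -0.0013] rot [-0.  -0.  -0.2] at [456.3  -9.7  74.3] az 90.0 w 60.1 F [-0.6  0.  -1.2] t 18.75 q [-0.05  0.43  2.09  0.01  0.62 -1.63]
```

View pics/9.png

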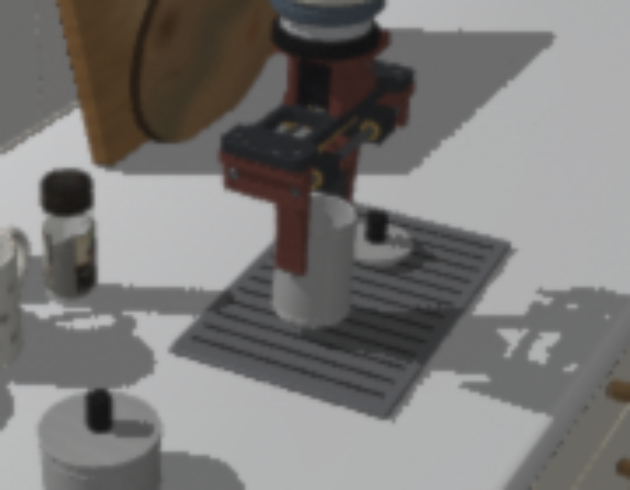

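The tin hangs upright over the mat, inside its edges and beside the lid. I'll lower it.

Request:
carry_out([
  [0.007, -0.005, -0.001, 0, 0, 0],
  [0.005, 0, 0, 0, 0, 0],
  [0, 0, 0, 0, 0, 0],
])

```text
t: 19.12
ee_pos: [457.1, -15.0, 64.0]
orientation: [0.003, 1.566, 0.002]
ft_force: [-0.2, 0.9, -1.9]
width: 60.3
```

Request:
carry_out([
  [0.002, 0, 0, 0, 0, 0],
])

```text
t: 19.25
ee_pos: [457.4, -15.1, 62.2]
orientation: [0.003, 1.565, 0.002]
ft_force: [0.2, 0.8, -1.8]
width: 60.2
```

Request:
carry_out([
  [0.002, 0, 0, 0, 0.2, 0],
])

```text
t: 19.38
ee_pos: [457.4, -15.1, 60.2]
orientation: [0.003, 1.569, 0.002]
ft_force: [0.5, -0.0, -1.8]
width: 60.2
```

Request:
carry_out([
  [0.002, 0, 0, 0, 0, 0],
])

```text
t: 19.5
ee_pos: [457.6, -15.1, 58.1]
orientation: [0.003, 1.569, 0.002]
ft_force: [-0.2, -0.3, -1.8]
width: 60.1
```

Request:
carry_out([
  [0.001, 0, 0, 0, 0, 0],
])

```text
t: 19.62
ee_pos: [457.5, -15.2, 57.6]
orientation: [0.003, 1.569, 0.002]
ft_force: [-5.4, -0.1, 22.4]
width: 60.3
```

Contact at 57.6 mm, as predicted. I'll relax, release and rise.

Request:
carry_out([
  [0, 0, 0, 0, 0, 0],
  [0, 0, 0, 0, 0, 0],
])

```text
t: 19.88
ee_pos: [457.6, -15.1, 57.7]
orientation: [0.003, 1.569, 0.002]
ft_force: [-0.6, -0.2, -2.3]
width: 60.4
```

Request:
carry_out([
  [0, 0, 0, 0, 0, 0],
  [0, 0, 0, 0, 0, 0],
  [0, 0, 0, 0, 0, 0],
  [0, 0, 0, 0, 0, 0],
  [0, 0, 0, 0, 0, 0],
], grip=0)

```text
t: 20.5
ee_pos: [457.9, -15.1, 57.7]
orientation: [0.003, 1.568, 0.002]
ft_force: [-0.0, -0.9, -0.0]
width: 87.8
```

Request:
carry_out([
  [-0.01, 0, 0, 0, 0, 0],
  [-0.03, 0, 0, 0, 0, 0],
  [-0.04, 0, 0, 0, 0, 0],
  [-0.05, 0, 0, 0, 0, 0],
  [-0.03, 0, 0, 0, 0, 0],
  [0, 0, 0, 0, 0, 0],
  [0, 0, 0, 0, 0, 0],
])

```text
t: 21.38
ee_pos: [456.7, -15.6, 225.0]
orientation: [0.003, 1.568, 0.002]
ft_force: [-0.2, -0.0, -0.2]
width: 88.0
```

```bash
python3 - <<'E'
from h import *
a=img("top");b=img("side");go((457,-15,200),90)
cv2.imwrite("pics/10.png",np.hstack([cv2.resize(a[0][140:280,120:440],None,fx=1.25,fy=1.25),cv2.resize(b[0][140:315,120:370],None,fx=1.6,fy=1)]) if 0 else np.vstack([cv2.resize(a[0][150:270,120:440],(640,240)),cv2.resize(b[0][140:310,120:380],(520,340))[:, :].copy() if 0 else cv2.resize(b[0][140:275,120:390],(640,320))]))
E
```

```text
shift [0.0245 0.0006 0.0003] rot [-0.   0.1 -0.2] at [456.7 -15.6 224.5] az 90.0 w 87.7 F [-0.1 -0.1  0. ] t 21.48 q [-0.06  0.17  1.99  0.    0.98 -1.63]
```

View pics/10.png

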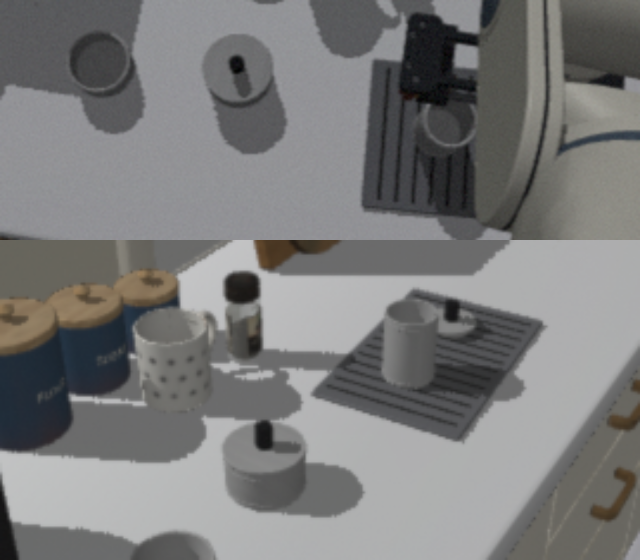

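The tin stands upright on the mat, the lid beside it is knob up, and the low tin and bowl are in place. The gripper is clear above, so I'm handing in.

```bash
python3 -c "
from workcell import ctrl; print(ctrl.close_job())"
```

```text
the job is handed in; nothing more can be done
None
```

The taller tin is apart and the job is handed in at about 21.5 s of the 64 s. I lifted the lid off by its knob and set it on the mat at about (464, -136). Then I lifted the inner tin straight out of the bowl and stood it on the mat at about (457, -15).

- **Last pictures:** the final side view shows the lid knob up and the tin upright, both inside the mat's edges. The bowl is still standing on the worktop and the low tin looks undisturbed. In the final top view the arm hides the lid, but the top view taken just after I placed it showed it well on the mat. I judged the bowl and low tin by eye and did not re-measure their positions.
- **Forces:** the touch-down readings were about 39 N for the lid and 22 N for the tin. The 39 N is wrist force, well under the 120 N limit, though close to the 40 N limit on the arm or gripper body. It came through the gripped knob, not the body. The sensor read no load once the gripper was open and raised.
- **Small disagreement:** close-up wrist views put the inner tin 1–2 mm from the position I had worked out, which is within what the grip needed.

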